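# Fit the keyed dish insert into the heated stage frame and clip it down

### The arm

A 7-joint arm with a two-finger parallel gripper is mounted at the origin on a cart in front of the work surface, level with it; the furniture and walls round the work are solid. World frame = base frame: x ahead of the robot, y to its left, z up, the work surface at z = 0. Lengths are in mm, angles in rad, forces in N, time in s.
With the tool pointing down it reaches from about 400 to 875 mm from the base axis. Payload 19.3 kg.
Tool frame: the origin (TCP) lies at the very end of the fingers, on their centre line; the grasp point (between the pads) lies 19 mm behind it (grip_point_offset is the z of the grasp point in the tool frame, in mm); z points along the fingers, y is the line along which they close (so a half turn about z gives the same grasp; the last joint's range is limited). The gripper opens to 85 mm and grips with 20 to 120 N. Pads are 22 mm wide; open, the fingers measure 114 mm over their backs; the gripper's body (76 mm by 85 mm) begins 54 mm behind the grasp point. The pads swing forward as they close: fully open they stand 13 mm farther back than shut.
Start: joints at [-1.275, 0.521, -0.036, 1.599, 0.021, 1.021, -0.113], TCP at [223.578, 583.633, 231.291] pointing down, gripper open.
Joint ranges: [-2.91, 2.91], [-0.3, 2.13], [-1.5, 1.42], [0.17, 2.43], [-1.26, 4.41], [0.16, 1.93], [-2.52, 2.52]. Speed limits (rad/s): [1.89, 1.89, 2.39, 2.39, 3.01, 3.01, 3.01].

### API

Orientations are given as a 3x3 rotation matrix whose columns are the frame's x, y, z axes.
In Python, from workcell import movep, movel, goto_joints, open_gripper, clamp, wait, inverse_kinematics, read_state, camera, PlanningError, finish_job, grip_point_offset gives the robot as it stands. Calls block until the motion is done:
- movep(position, orientation): joint-space move of the TCP to a pose.
- movel(position, frame=None, max_speed=150, guard=None): straight line of the TCP; frame=None keeps the orientation; max_speed is the mean speed in mm/s. With guard (N) it stops when the force on the tool has changed by that much, and returns True; else False.
- goto_joints(angles): joint-space move.
- open_gripper() and clamp(): open the fingers fully, or close them until they stop; the grip force is fixed at half the most.
- wait(seconds).
- inverse_kinematics(position, orientation): joint angles nearest the present ones, or None.
- read_state(): the state.
- camera(name): name is "side" or "top" or "wrist"; returns a dict with "image" (384x512x3 uint8, blue, green, red), "range_z" (384x512 float32, mm along the optical axis (not along the pixel's ray), 0 where there is no reading), "fx", "fy", "cx", "cy" (pixels), "cam_to_world" (4x4, takes a point from camera to world coordinates). Camera axes: x right, y up, looking along -z (the intrinsics and any distortion apply to the point x, -y, -z); pixel columns grow to the right and rows downward; lengths in mm; the calibration is good to about 2 mm. A picture is of the moment at which its call begins.
A pose or a line that the arm cannot do raises PlanningError and nothing moves.
- finish_job(): hands the job in; it is judged then, once.
The state is a dict: "time": time; "qpos": joint angles; "qvel": joint speeds; "joint_efforts": joint torques, N m; "eef_pos": TCP position; "tool_rot": TCP orientation; "ft_force": force on the tool from outside, world axes, zero at the start; "torque": the same for the moment, N m; "finger_gap": finger opening in mm; "gripper_force": force on a finger pad.
Only numpy, scipy, OpenCV 4.12 (cv2) and the standard library are available. Lean on these libraries where they do the work, as an engineer would, in place of code of your own. Each camera call takes 0.05 s, during which the arm holds its last target. There are 200 camera calls.

### The job

Fit the dish insert into the heated stage frame beside it. First swing the frame's clip clear of the pocket, then turn the insert so that its clipped corner and side lug match the pocket and lower it in until it lies fully home, flush with the frame, and finally swing the clip back over the insert's edge as far as it goes. Leave the oil bottle, the film roll and the culture dish where they stand.

Things in the scene. Friction and masses are not known exactly. Their poses are not given: they have to be found in the camera images.
- stage_frame: Heated stage frame: dark metal block fixed to the bench, 86 x 148 x 18 mm, its long side pointing roughly away from the robot. Origin: on the bench under the pocket's centre. In its own axes (mm, z up) it covers x -45 to 41, y -88 to 60; a connector stands out 20 mm at its +x side. The insert is home when its origin is at (0, 0, 10) and its axes agree with the frame's.
- pocket_center (a point): Centre of the pocket's floor, (0, 0, 10) mm in stage_frame's axes. Pocket: 8 mm deep, rim at z = 18 mm with a 2.5 mm chamfer; x -31.5 to 31.5, y -47.5 to 47.5 mm, the (+x, +y) corner cut off at 45 degrees, and a 15 mm wide notch in the -x side, to x = -38.5, centred at y = -14. It is the insert's outline plus 1.5 mm clearance all round: the insert fits one way only.
- pocket_corner (a point): point on the pocket's floor where the middle of the insert's cut corner belongs: (19, 35, 10) mm in stage_frame's axes
- pocket_window (a point): point on the pocket's floor under the centre of the insert's round opening when it is home: (0, -14, 10) mm in stage_frame's axes
- clip (a joint): Angle of the frame's swing clip, rad: 0 = locked at its stop, pointing to the frame's +y, its toe 10 mm over the pocket's (or insert's) edge; grows as it opens, anticlockwise from above, towards the frame's -x; 1.75 = open stop; clear of the pocket from 1.1. Starts at 0 to 0.4. Moves at 1 to 2 N on the post, stays where left.
- clip_pivot (a point): Vertical pivot axis of the clip, at (0, -70, 18) mm in stage_frame's axes. The clip is a flat bar 12 mm wide, 33 mm from pivot to toe, 4 mm thick, underside 1.8 mm above the frame's top (top side at z = 24 mm), so it passes over the insert only if that lies home.
- clip_post (a point): Centre of the top of the clip's upright round thumb post, by which it is turned: diameter 10 mm, 26 mm from the pivot, standing from the clip's top side (z = 24 mm) up to this point (z = 44 mm above the bench)
- dish_insert: Dish insert: loose grey metal plate, 60 x 92 x 8 mm, about 0.14 kg, flat on the bench, right way up. Origin: centre of the rectangle, underside; z up. In its axes (mm) x -30 to 30, y -46 to 46; the (+x, +y) corner is cut off from (30, 24) to (8, 46); a lug 12 wide stands out 7 from the -x side at y = -14; a 36 mm round opening with a thin lip at (0, -14). Lower edge chamfered 1.5 mm.
- lifting_bar (a point): Centre of the top of the insert's lifting bar, by which it is carried: (0, 22, 26) mm in dish_insert's axes. The bar runs along the insert's x: 44 mm long, 10 mm thick (along y), 12 mm high (z = 14 to 26 mm), on two short pins, 6 mm of air between it and the plate.
- insert_corner (a point): middle of the insert's cut corner, on the underside: (19, 35, 0) mm in dish_insert's axes
- insert_window (a point): centre of the insert's round opening, on the underside: (0, -14, 0) mm in dish_insert's axes
- oil_bottle: bystander: small bottle with black cap, 38 mm wide, 84 mm high, standing behind the frame; origin at its foot
- film_roll: bystander: white roll, diameter 62 mm, 51 mm high, standing behind the frame; origin at its foot
- culture_dish: bystander: small round culture dish, diameter 39 mm, 9 mm high, to the left of the frame; origin at its foot

How it is judged:
By the outcome, as a careful person would: the job done as asked, in the order asked, and still so for the second after the job is handed in, with the robot touching nothing.
It also fails if it takes over 58 s, if anything falls off the work surface, if the arm or the gripper's body presses on something with over 40 N, if the wrist force passes 120 N, or if a joint passes its speed limit or range.

## Working session

There is one attempt and no reset: what is moved stays moved. The work goes in short steps, each a Python script; the robot and the scene stay as the last script left them, time stands still between calls to the robot, and variables do not carry over. Pictures are saved under pics/ and viewed, at most 10 in all, crops included, and the job is handed in when it is done.

```bash
mkdir -p pics; ls; python3 - <<'E'
from workcell import *
import cv2,numpy as np
for n in ("top","side"):
    c=camera(n); cv2.imwrite(f"pics/{n}0.png",c["image"]); np.savez(f"{n}0.npz",**c)
    print(n,c["fx"],c["fy"],c["cx"],c["cy"],np.round(c["cam_to_world"],3).tolist(),[k for k in c])
s=read_state(); print(s["time"],s["eef_pos"],np.round(s["tool_rot"],3).tolist(),s["finger_gap"],grip_point_offset)
E
```

```text
pics
top 409.79903217970747 409.79903217970747 252.33798075394898 198.0258995194384 [[0.005, 0.994, -0.112, 511.824], [-1.0, 0.004, -0.007, -98.063], [-0.007, 0.112, 0.994, 909.028], [0.0, 0.0, 0.0, 1.0]] ['image', 'range_z', 'fx', 'fy', 'cx', 'cy', 'cam_to_world']
side 450.13113831651845 450.13113831651845 254.71250121023618 188.05756893068593 [[-0.845, 0.405, -0.35, 267.328], [-0.535, -0.643, 0.548, 446.92], [-0.003, 0.65, 0.76, 782.326], [0.0, 0.0, 0.0, 1.0]] ['image', 'range_z', 'fx', 'fy', 'cx', 'cy', 'cam_to_world']
0.1 [223.48208608 583.38196135 230.79975444] [[-0.934, 0.358, -0.0], [0.358, 0.934, -0.001], [-0.0, -0.001, -1.0]] 85.60493720322278 -18.700000000000003
```

View pics/top0.png

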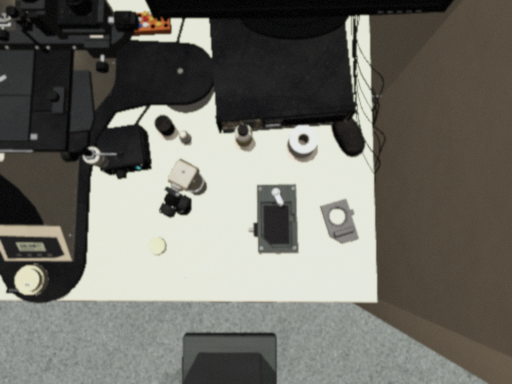

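View pics/side0.png

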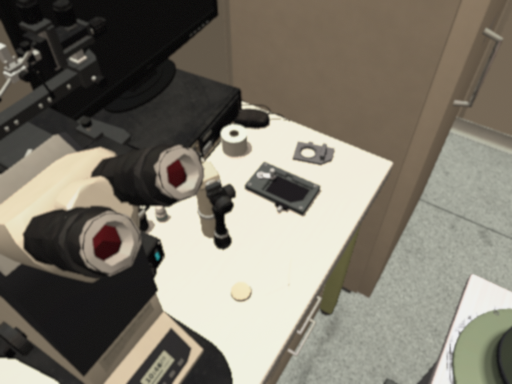

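The top view shows the frame around pixel (277,218), with its connector on the left (world +y) at (253,229) and the clip and post at (279,196). Frame +y therefore points towards the robot. The insert is around (339,221), with its bar at (344,232) and the cut corner at lower left. The side view shows a tall microscope between the arm's start position and the work. I'll measure from the depth data, including the heights along the swing path.

```bash
cat > h.py <<'E'
import numpy as np, cv2
def cloud(c):
    z=c["range_z"]; v,u=np.mgrid[:z.shape[0],:z.shape[1]]
    p=np.stack([(u-c["cx"])/c["fx"]*z,-(v-c["cy"])/c["fy"]*z,-z],-1)
    M=c["cam_to_world"]; P=p@M[:3,:3].T+M[:3,3]; P[z==0]=np.nan
    return P
def rect(P,m):
    m=cv2.morphologyEx(m.astype(np.uint8),cv2.MORPH_OPEN,np.ones((2,2)))
    n,l,s,_=cv2.connectedComponentsWithStats(m); k=1+np.argmax(s[1:,4])
    q=P[l==k]; return q,cv2.minAreaRect(q[:,:2].astype(np.float32))
E
python3 - <<'E'
from h import *
from workcell import *
for n in ("top","side"):
    c=np.load(f"{n}0.npz"); P=cloud(c); x,y,z=P[...,0],P[...,1],P[...,2]
    print(n,"table",np.nanmedian(z[(abs(x-480)<60)&(abs(y+150)<60)]))
    f=(abs(x-570)<110)&(abs(y+155)<75)
    print("frame",rect(P,f&(z>13)&(z<22))[1])
    q=P[f&(z>30)&(z<60)]; print("post",len(q),np.median(q,0) if len(q) else 0,q[:,2].max() if len(q) else 0)
    g=(abs(x-565)<80)&(abs(y+300)<75)
    print("insert",rect(P,g&(z>4.5)&(z<11))[1], rect(P,g&(z>4.5))[1])
    try: print("bar",rect(P,g&(z>18)&(z<35))[1])
    except Exception as e: print(e)
    print("max height by (x rows from 250, y cols from -450) 50mm")
    for xx in range(250,800,50):
        print(xx,[int(np.nanmax(z[(x>=xx)&(x<xx+50)&(y>=yy)&(y<yy+50)],initial=-1)) for yy in range(-450,700,50)])
import itertools
s=read_state(); R=s["tool_rot"]; print(s["eef_pos"],inverse_kinematics(s["eef_pos"],R))
E
```

```text
top table 0.5452578395477303
frame ((567.1954345703125, -144.134765625), (146.07032775878906, 95.4878158569336), 2.122174024581909)
post 20 [ 600.33671118 -152.68244137   42.49074162] 45.01823940566294
insert ((559.4420166015625, -286.200927734375), (91.15612030029297, 61.34278869628906), 16.475536346435547) ((558.7300415039062, -285.19720458984375), (91.89546203613281, 62.955589294433594), 16.022842407226562)
bar ((nan, nan), (0.0, 0.0), 0.0)
max height by (x rows from 250, y cols from -450) 50mm
250 [-1, -1, -1, -1, -1, -1, -1, -1, -1, -1, -1, -1, -1, -1, -1, -1, -1, -1, -1, -1, -1, -1, -1]
300 [381, -1, -1, -1, -1, -1, -1, -1, -1, -1, -1, -1, -1, -1, -1, -1, -1, -1, -1, -1, -1, -1, -1]
350 [384, 2, 4, 4, 3, 3, 3, 3, 3, 4, 4, 4, 4, 4, 4, 80, 79, 3, 2, -1, -1, -1, -1]
400 [390, 4, 4, 4, 6, 4, 5, 5, 4, 4, 5, 6, 4, 4, 82, 105, 105, 80, 4, -1, -1, -1, -1]
450 [395, 3, 4, 4, 4, 20, 20, 4, 4, 4, 4, 12, 4, 80, 110, 113, 112, 104, -1, -1, -1, -1, -1]
500 [400, 2, 28, 28, 4, 22, 20, 19, 4, 5, 8, 12, 4, 81, 332, 241, 164, -1, -1, -1, -1, -1, -1]
550 [405, 3, 11, 12, 11, 44, 45, 17, 4, 194, 1
[... 1509 characters left out ...]
 22, 22, 21, 4, 3, 4, 12, 4, 79, 528, 528, 528, 420, -1, -1, -1, -1, -1]
550 [337, 3, 26, 12, 12, 42, 42, 21, 4, 193, 189, 3, 3, 78, 500, 500, 501, 433, -1, -1, -1, -1, -1]
600 [325, 3, 4, 10, 4, 45, 44, 21, 4, 194, 190, 4, 355, 3, 481, 480, -1, 362, -1, -1, -1, -1, -1]
650 [311, 5, 7, 4, 4, 4, 3, 3, -1, 189, 100, 343, 364, 354, -1, -1, -1, 296, -1, -1, -1, -1, -1]
700 [297, 7, 36, 34, 54, 53, 5, 84, 3, 3, 43, 394, 382, 368, 369, -1, -1, 210, 3, -1, -1, -1, -1]
750 [285, 8, 84, 100, 100, 99, 100, 100, -1, 446, 494, 518, 520, 483, 400, -1, -1, 135, 4, -1, -1, -1, -1]
[223.48208608 583.38196135 230.79975444] [-1.27521306  0.52196071 -0.03632381  1.59989416  0.02119617  1.02110964
 -0.11279903]
```

```bash
python3 - <<'E'
from h import *
from workcell import *
for n in ("top","side"):
    P=cloud(np.load(f"{n}0.npz")).reshape(-1,3); P=P[np.isfinite(P[:,0])&(P[:,2]>60)]
    r=np.hypot(P[:,0],P[:,1]); a=np.degrees(np.arctan2(P[:,1],P[:,0]))
    print(n)
    for a0 in range(-40,80,10):
        print(a0,[int(r[(a>=a0)&(a<a0+10)&(P[:,2]>=z0)&(P[:,2]<z0+100)].min(initial=2000)) for z0 in range(60,700,100)])
s=read_state(); R=s["tool_rot"]; u=np.array([223.5,583.4,0]);u/=np.linalg.norm(u)
for rad in (440,410,380,350,320):
  for z in (230,330,430):
    j=inverse_kinematics(u*rad+[0,0,z],R); print(rad,z,None if j is None else np.round(j,2))
# orientation near work: tool y along world x
for p in ([560,-230,330],[560,-230,400]):
    for R in (np.array([[0,1,0],[1,0,0],[0,0,-1.]]),np.array([[0,-1,0],[-1,0,0],[0,0,-1.]])):
        print(p,inverse_kinematics(np.array(p,float),R))
E
```

```text
top
-40 [644, 644, 644, 644, 2000, 2000, 2000]
-30 [826, 828, 828, 828, 2000, 2000, 2000]
-20 [777, 961, 2000, 2000, 2000, 2000, 2000]
-10 [736, 941, 2000, 2000, 2000, 2000, 2000]
0 [565, 561, 2000, 747, 777, 2000, 2000]
10 [686, 684, 661, 684, 775, 2000, 2000]
20 [510, 603, 603, 692, 2000, 2000, 2000]
30 [497, 628, 2000, 2000, 2000, 2000, 2000]
40 [513, 2000, 2000, 2000, 2000, 2000, 2000]
50 [2000, 2000, 2000, 2000, 2000, 2000, 2000]
60 [2000, 2000, 2000, 2000, 2000, 2000, 2000]
70 [2000, 2000, 2000, 2000, 2000, 2000, 2000]
side
-40 [638, 636, 639, 2000, 2000, 2000, 2000]
-30 [84, 820, 822, 2000, 2000, 2000, 2000]
-20 [83, 962, 964, 2000, 2000, 2000, 2000]
-10 [83, 942, 946, 946, 2000, 2000, 2000]
0 [83, 563, 943, 749, 779, 2000, 2000]
10 [83, 687, 665, 713, 777, 2000, 2000]
20 [83, 606, 605, 787, 583, 2000, 2000]
30 [82, 627, 627, 569, 501, 504, 2000]
40 [82, 2000, 2000, 2000, 541, 543, 2000]
50 [2000, 2000, 2000, 2000, 2000, 2000, 2000]
60 [2000, 2000, 2000, 2000, 2000, 2000, 2000]
70 [2000, 2000, 2000, 2000, 2000, 2000, 2000]
440 230 [-1.29  0.23 -0.06  2.06  0.02  0.85 -0.15]
44
[... 441 characters left out ...]
 2.25  0.01  0.81 -0.18]
350 330 [-1.3  -0.05 -0.07  2.1  -0.    1.1  -0.16]
350 430 [-1.3  -0.12 -0.06  1.9  -0.01  1.36 -0.16]
320 230 [-1.31  0.03 -0.08  2.31  0.    0.8  -0.19]
320 330 [-1.31 -0.11 -0.08  2.15 -0.01  1.11 -0.17]
320 430 [-1.3  -0.18 -0.07  1.95 -0.01  1.37 -0.17]
[560, -230, 330] [-0.32024683  0.58265711  0.99429558  1.55905059 -0.5029838   1.27645811
  0.74723749]
[560, -230, 330] [-0.4011611   0.70578611  1.2299017   1.56234911 -0.67552544  1.35879112
 -2.2410765 ]
[560, -230, 400] [-0.29990077  0.51193357  0.9620928   1.44082572 -0.4196571   1.40528746
  0.66984328]
[560, -230, 400] [-0.39422992  0.63497882  1.23127582  1.44476602 -0.59659481  1.47587405
 -2.3141698 ]
```

```bash
python3 - <<'E'
from h import *
from workcell import *
s=read_state(); R=s["tool_rot"]; u=np.array([223.5,583.4,0]);u/=np.linalg.norm(u)
movep(u*345+[0,0,260],R)
j=np.array(read_state()["qpos"]); j[0]=0.3; goto_joints(j)
s=read_state(); print(s["time"],s["eef_pos"],np.round(s["tool_rot"],2).tolist())
R1=np.array([[0,1,0],[1,0,0],[0,0,-1.]])
movep(np.array([540,-215,330.]),R1)
s=read_state(); print(s["time"],s["eef_pos"],np.round(s["qpos"],2))
wait(.2)
c=camera("wrist"); cv2.imwrite("pics/w1.png",c["image"]); np.savez("w1.npz",**c); print(np.round(c["cam_to_world"],3).tolist(),c["fx"])
c=camera("top"); np.savez("top1.npz",**c)
E
```

```text
3.4667 [ 319.34979802 -133.66081118  260.23162478] [[0.39, 0.92, -0.0], [0.92, -0.39, 0.0], [0.0, -0.0, -1.0]]
4.4333 [ 539.21859493 -214.45752471  329.68411329] [ 0.31  0.36 -0.04  1.59  0.02  1.19  0.26]
[[1.0, 0.0, -0.0, 540.194], [-0.0, 0.965, 0.263, -148.92], [0.0, -0.263, 0.965, 472.034], [0.0, 0.0, 0.0, 1.0]] 335.310878778648
```

View pics/w1.png

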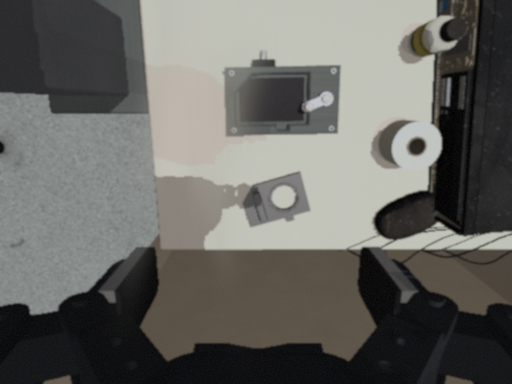

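The wrist view shows the frame around (283,100), with the connector at (263,58), the clip post at (326,99) and the pivot near (309,106). The insert is around (278,200) with its bar near (257,208). I'll enlarge both and fit them.

```bash
python3 - <<'E'
from h import *
c=np.load("w1.npz"); I=c["image"]
a=cv2.resize(I[45:145,215:350],None,fx=3.5,fy=3.5,interpolation=cv2.INTER_CUBIC)
b=cv2.resize(I[165:235,235:320],None,fx=3.5,fy=3.5,interpolation=cv2.INTER_CUBIC)
b=cv2.copyMakeBorder(b,0,a.shape[0]-b.shape[0],0,0,cv2.BORDER_CONSTANT)
cv2.imwrite("pics/w1c.png",cv2.convertScaleAbs(np.hstack([a,b]),alpha=1.6,beta=10))
P=cloud(c); x,y,z=P[...,0],P[...,1],P[...,2]
print("table",np.nanmedian(z[(abs(x-480)<60)&(abs(y+150)<60)]))
f=(abs(x-570)<110)&(abs(y+155)<75); g=(abs(x-560)<70)&(abs(y+290)<60)
print("frame",rect(P,f&(z>13)&(z<22))[1]); print("insert",rect(P,g&(z>4.5)&(z<40))[1]);
print("bar",rect(P,g&(z>19)&(z<35))[1])
print("floor",rect(P,f&(z>6)&(z<13))[1])
q=P[f&(z>34)&(z<60)]; print("post",len(q),np.mean(q,0))
q=P[f&(z>21.5)&(z<28)]; print("clip",len(q),np.mean(q,0))
E
```

```text
table 391.1589578302849
frame ((573.1654663085938, -140.69674682617188), (151.96070861816406, 96.29170227050781), 3.682011604309082)
insert ((564.7443237304688, -286.0867614746094), (92.63471221923828, 61.752750396728516), 19.52106475830078)
bar ((544.6315307617188, -292.7992858886719), (9.47295093536377, 50.9459228515625), 15.372920036315918)
floor ((566.207275390625, -154.0732421875), (90.32176208496094, 63.95140075683594), 27.282546997070312)
post 60 [ 603.25616201 -151.93076996   42.11863583]
clip 257 [ 620.83092818 -144.60528787   23.72447159]
```

View pics/w1c.png

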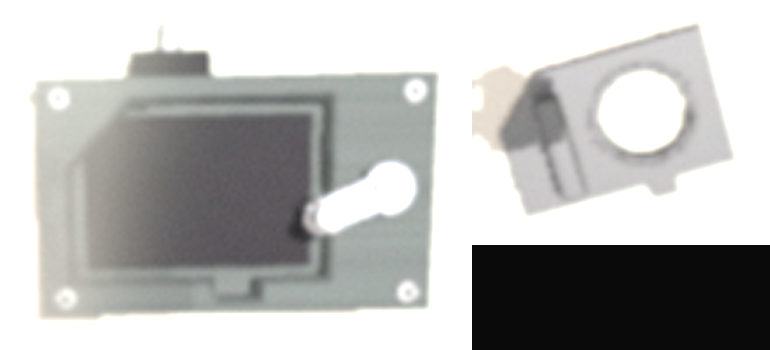

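The crop shows the frame's top corners near crop (37,80), (435,73), (428,307) and (42,318). The clip pivot boss is at (390,185), and the post and toe point to (318,218). The insert's corners are at (698,25), (733,157) and (528,213), its cut runs (548,70)–(500,135) and its lug is at (660,190). Next comes a model fit on these corners.

```bash
cat >> h.py <<'E'
from scipy.optimize import least_squares
def ray(c,uv,z):
    uv=np.asarray(uv,float); M=c["cam_to_world"]
    d=np.c_[(uv[:,0]-c["cx"])/c["fx"],-(uv[:,1]-c["cy"])/c["fy"],-np.ones(len(uv))]@M[:3,:3].T
    return (M[:3,3]+d*((z-M[2,3])/d[:,2:]))[:,:2]
def rot(a): return np.array([[np.cos(a),-np.sin(a)],[np.sin(a),np.cos(a)]])
def fit2(model,W):
    m=np.asarray(model,float); f=lambda p:(m@rot(p[2]).T+p[:2]-W).ravel()
    r=least_squares(f,[W[:,0].mean(),W[:,1].mean(),np.pi/2]); return r.x,r.fun.reshape(-1,2)
E
python3 - <<'E'
from h import *
np.set_printoptions(precision=2,suppress=True)
c=np.load("w1.npz")
full=lambda uv,o:(np.array(uv)+.5)/3.5-.5+o
W=ray(c,full([(37,80),(435,73),(428,307),(42,318)],(215,45)),18)
pf,e=fit2([(41,60),(41,-88),(-45,-88),(-45,60)],W); print("frame",pf,np.degrees(pf[2]),e.tolist())
W=ray(c,full([(226,25),(261,157),(56,213),(76,70),(28,135)],(235,165)),8)
pi,e=fit2([(30,-46),(-30,-46),(-30,46),(30,24),(8,46)],W); print("insert",pi,np.degrees(pi[2]),e.tolist())
print("bar",pi[:2]+rot(pi[2])@[0,22]); print("pivot",pf[:2]+rot(pf[2])@[0,-70])
W=ray(c,full([(390,185)],(215,45)),26);print("pivot px",W)
for n in("top1","side0"):
    P=cloud(np.load(n+".npz")); x,y,z=P[...,0],P[...,1],P[...,2]
    f=(abs(x-570)<110)&(abs(y+155)<75);q=P[f&(z>36)&(z<60)]; print(n,"post",len(q),q.mean(0) if len(q) else 0)
c=np.load("top1.npz"); cv2.imwrite("pics/t1.png",cv2.resize(c["image"][170:265,240:370],None,fx=6,fy=6,interpolation=cv2.INTER_CUBIC))
E
```

```text
frame [ 557.78 -143.54    1.59] 91.15491232257577 [[-2.0504144833444116, 0.4025055344513504], [1.5000058890516357, 1.018000945021626], [0.5868366112097192, -1.2791224180720349], [-0.03642801691682962, -0.1413840614009132]]
insert [ 565.17 -281.34    1.85] 105.906149486336 [[2.4676553905412675, 1.1023008876904044], [2.5973481717620643, -0.9407800676590341], [-0.7463999529016974, -1.5099494676728682], [-4.510668529093664, 0.49710630227940555], [0.1920649197069224, 0.8513223453605292]]
bar [ 544.01 -287.37]
pivot [ 627.76 -142.12]
pivot px [[ 627.63 -140.93]]
top1 post 18 [ 600.29 -152.28   42.77]
side0 post 21 [ 602.76 -148.52   41.88]
```

```bash
cat >> h.py <<'E'
def Rt(a): # tool down, tool x at yaw a (rad)
    return np.array([[np.cos(a),np.sin(a),0],[np.sin(a),-np.cos(a),0],[0,0,-1.]])
E
python3 - <<'E'
from h import *
from workcell import *
np.set_printoptions(precision=2,suppress=True)
piv=np.array([627.7,-141.5]); f0=np.radians(181.15); t=f0+1.05
d=np.array([np.cos(t),np.sin(t)]); n=np.array([-d[1],d[0]])
at=lambda s,z: np.r_[piv+23.5*d+n*s,z]
R=Rt(np.arctan2(-n[1],-n[0]))
clamp()
movep(at(-46,100),R); print(read_state()["qpos"])
movel(at(-46,29)); print(movel(at(-5,29),max_speed=60,guard=12))
s=read_state(); print(s["time"],s["eef_pos"],at(-5,29),s["ft_force"])
movel(at(-12,29)); movel(at(-12,110),max_speed=250)
open_gripper()
movep(np.array([545,-260,270.]),Rt(np.pi/2)); wait(.2)
c=camera("wrist"); cv2.imwrite("pics/w2.png",c["image"]); np.savez("w2.npz",**c)
s=read_state();print(s["time"],s["eef_pos"],s["qpos"])
E
```

```text
[ 0.29  0.64 -0.22  1.78  0.2   0.74  1.03]
False
7.925 [ 612.11 -159.66   29.08] [ 612.03 -159.71   29.  ] [0.16 0.2  0.15]
10.5 [ 545.09 -259.32  268.9 ] [ 0.32  0.45  0.04  1.62 -0.02  1.08  0.37]
```

View pics/w2.png

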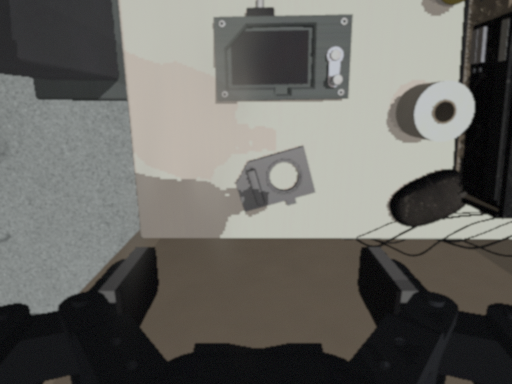

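The clip is now open at about 90 degrees, with the pivot at (335,54) and the post at (336,80). The insert is undisturbed, with its bar around (254,186) and its round opening at (284,176). I'll measure the bar in this picture and grasp it.

```bash
python3 - <<'E'
from h import *
from workcell import *
np.set_printoptions(precision=2,suppress=True)
c=np.load("w2.npz"); P=cloud(c); x,y,z=P[...,0],P[...,1],P[...,2]
g=(abs(x-560)<70)&(abs(y+290)<60)
print("ins",rect(P,g&(z>4.5)&(z<40))[1]); q,b=rect(P,g&(z>19)&(z<35)); print("bar",b,q[:,:2].mean(0),q[:,2].max())
# opening centre: pixels seen through at bench level, inside insert bounding area
m=(g&(z<4)&(abs(x-578)<22)&(abs(y+285)<22)).astype(np.uint8)
n,l,s,ct=cv2.connectedComponentsWithStats(m); print(s[1:,4],[ray(c,[t],8)[0] for t in ct[1:]])
f=(abs(x-570)<110)&(abs(y+155)<75);q=P[f&(z>36)&(z<60)]; print("post",q.mean(0))
E
```

```text
ins ((565.95654296875, -288.681884765625), (92.62886810302734, 70.4625015258789), 16.856781005859375)
bar ((544.329345703125, -292.1065673828125), (9.896875381469727, 49.15302276611328), 15.139698028564453) [ 544.04 -289.54] 27.201400287340277
[623   1] [array([ 577.21, -278.  ]), array([ 598.23, -304.65])]
post [ 626.93 -168.24   42.07]
```

```bash
python3 - <<'E'
from h import *
from workcell import *
np.set_printoptions(precision=2,suppress=True)
R=Rt(np.radians(106.2)); b=np.array([544.2,-289.])
movep(np.r_[b,80],R)
print(movel(np.r_[b,10.],max_speed=70,guard=8),read_state()["eef_pos"])
clamp(); s=read_state(); print(s["finger_gap"],s["gripper_force"],s["eef_pos"],s["ft_force"])
movel(np.r_[b,75],max_speed=80)
s=read_state(); print(s["time"],s["finger_gap"],s["gripper_force"],s["ft_force"],s["torque"])
# hover near the pocket
yaw=np.radians(91.15); o=np.array([557.8,-143.5])
h=o+rot(yaw)@[0,22]+[0,-60]
movep(np.r_[h,75],Rt(yaw)); wait(.2)
c=camera("wrist"); cv2.imwrite("pics/w3.png",c["image"]); np.savez("w3.npz",**c)
t=camera("top"); np.savez("top3.npz",**t)
cv2.imwrite("pics/t3.png",cv2.resize(t["image"][165:265,235:365],None,fx=6,fy=6,interpolation=cv2.INTER_CUBIC))
s=read_state(); print(s["time"],s["eef_pos"],s["finger_gap"])
E
```

```text
False [ 544.45 -289.13   10.41]
8.445476556351341 59.43852424621582 [ 544.26 -289.09   10.22] [-1.27  0.41  4.96]
14.0833 8.450005597616887 58.62436294555664 [-0.19  0.23 -1.64] [ 0.04 -0.    0.01]
14.8167 [ 535.61 -204.86   74.84] 8.319685223482907
```

View pics/w3.png

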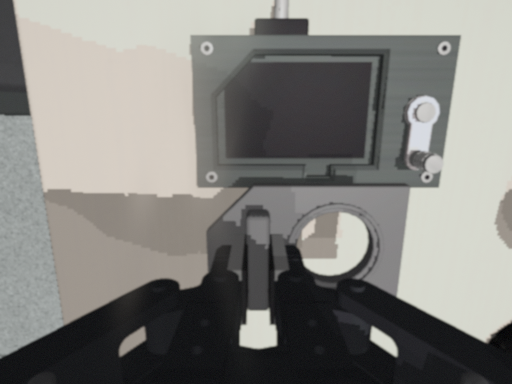

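The insert is held. Its upper edge runs (250,186)–(408,186), the cut reaches down to (208,228) and the opening is centred near (338,240). The frame's corners are at (192,37), (458,37), (439,187) and (197,187), and the clip is open. I'll enlarge this for precise picks.

```bash
python3 - <<'E'
from h import *
c=np.load("w3.npz"); I=c["image"][30:245,185:465].astype(float)/255
I=(np.clip(I*1.3,0,1)**.5*255).astype(np.uint8)
cv2.imwrite("pics/w3c.png",cv2.resize(I,None,fx=2.75,fy=2.75,interpolation=cv2.INTER_CUBIC))
E
```

```text
(no output)
```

View pics/w3c.png

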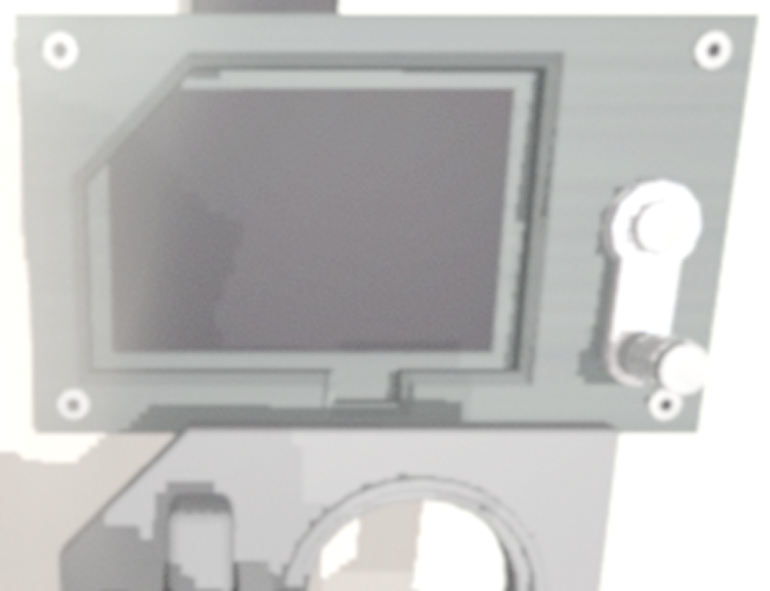

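```bash
python3 - <<'E'
from h import *
from workcell import *
np.set_printoptions(precision=2,suppress=True)
c=np.load("w3.npz")
full=lambda uv:(np.array(uv)+.5)/2.75-.5+np.array([185,30])
for o in ([(16,15),(758,15),(697,432),(36,430)],):
    pf,e=fit2([(41,60),(41,-88),(-45,-88),(-45,60)],ray(c,full(o),18)); print("frame",pf[:2],np.degrees(pf[2])); print(e)
pk,e=fit2([(34,-50),(34,26.7),(10.7,50),(-34,-50)],ray(c,full([(562,54),(190,54),(75,180),(532,382)]),18)); print("pocket",pk[:2],np.degrees(pk[2])); print(e)
pi,e=fit2([(30,-46),(30,24),(8,46)],ray(c,full([(617,431),(184,431),(61,553)]),72.6)); print("insert",pi[:2],np.degrees(pi[2]));print(e)
s=read_state(); p=s["eef_pos"]; a=np.degrees(np.arctan2(s["tool_rot"][1,0],s["tool_rot"][0,0])); print(p,a)
print("bar from vision - tcp, in insert axes",rot(-pi[2])@(pi[:2]+rot(pi[2])@[0,22]-p[:2]))
P=cloud(c); q=P[185:230,255:300]; print("plate z",np.nanmedian(P[192:200,270:390,2]),"frame z",np.nanmedian(P[60:170,392:402,2]),"table",np.nanmedian(P[30:150,100:180,2]))
E
```

```text
frame [ 557.97 -143.  ] 91.02494304808563
[[-0.75  0.83]
 [ 0.8   0.68]
 [ 0.76 -0.6 ]
 [-0.8  -0.9 ]]
pocket [ 558.56 -143.71] 91.47961151582803
[[ 1.04  0.53]
 [-1.46 -0.03]
 [-0.82  0.61]
 [ 1.24 -1.11]]
insert [ 557.94 -203.6 ] 90.89405464388578
[[ 0.81  0.19]
 [ 0.33  0.43]
 [-1.14 -0.61]]
[ 535.61 -204.86   74.84] 91.08431239317011
bar from vision - tcp, in insert axes [ 0.91 -0.35]
plate z 71.63461131259444 frame z 17.128683752434327 table -0.6782772621779145
```

```bash
python3 - <<'E'
from h import *
from workcell import *
np.set_printoptions(precision=2,suppress=True)
R=Rt(np.radians(91.25)); t=np.array([535.85,-144.5])
movep(np.r_[t,75],R); movel(np.r_[t,33],max_speed=80)
s=read_state(); print(s["time"],s["eef_pos"],s["ft_force"])
print(movel(np.r_[t,20.3],max_speed=20,guard=12))
wait(.1); s=read_state(); print(s["time"],s["eef_pos"],s["ft_force"],s["torque"],s["finger_gap"])
c=camera("wrist"); cv2.imwrite("pics/w4.png",c["image"]); np.savez("w4.npz",**c)
E
```

```text
15.8417 [ 535.83 -144.61   32.91] [-0.66 -0.21 -1.16]
True
16.5917 [ 535.64 -144.43   20.16] [-1.25  0.62  8.75] [0.06 0.21 0.03] 8.530206688887052
```

View pics/w4.png

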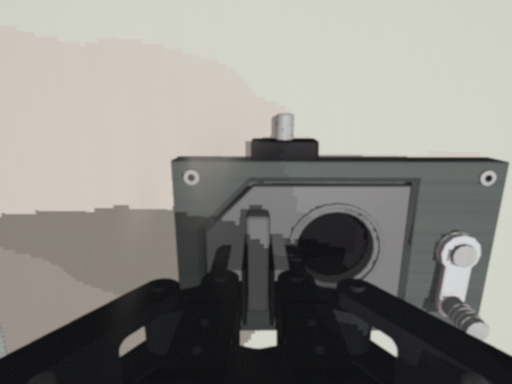

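The insert went in: the tool stands at z=20.2, and the plate fills the pocket evenly with its outline at (205–415,183). I'll release, check that it lies flush, then close the clip.

```bash
python3 - <<'E'
from h import *
from workcell import *
np.set_printoptions(precision=2,suppress=True)
open_gripper(); p=read_state()["eef_pos"]; movel(np.r_[p[:2],110],max_speed=150)
movep(np.array([550,-215,250.]),Rt(np.pi/2)); wait(.15)
c=camera("wrist"); np.savez("w5.npz",**c)
P=cloud(c); o=np.array([558.2,-143.3]); q=(P[...,:2]-o)@rot(np.radians(91.25)); z=P[...,2]
med=lambda x0,x1,y0,y1: np.nanmedian(z[(q[...,0]>x0)&(q[...,0]<x1)&(q[...,1]>y0)&(q[...,1]<y1)])
for n,b in dict(nearL=(-26,-15,34,42),left=(-26,-21,-40,35),right=(22,27,-40,18),far=(-25,25,-42,-36),ffar=(-40,40,-60,-54),fnear=(-30,30,54,58)).items(): print(n,med(*b))
s=read_state(); print(s["time"])
piv=o+rot(np.radians(91.25))@[0,-70]; t=np.radians(181.25)+.75
d=np.array([np.cos(t),np.sin(t)]); n=np.array([-d[1],d[0]]); at=lambda s,z: np.r_[piv+24*d+n*s,z]
print(piv,at(47,29),at(-5,29))
if abs(med(-26,-21,-40,35)-med(-40,40,-60,-54))<2 and abs(med(22,27,-40,18)-med(-40,40,-60,-54))<2:
    clamp(); movep(at(48,100),Rt(np.arctan2(-n[1],-n[0]))); movel(at(48,29))
    print(movel(at(-6,29),max_speed=50,guard=10)); s=read_state(); print(s["time"],s["eef_pos"],s["ft_force"], (s["eef_pos"][:2]-piv-24*d)@n)
    movel(at(8,29)); movel(at(8,120),max_speed=250)
    movep(np.array([550,-225,250.]),Rt(np.pi/2)); wait(.15)
    c=camera("wrist"); cv2.imwrite("pics/w6.png",c["image"]); np.savez("w6.npz",**c); print(read_state()["time"])
    P=cloud(c); q=(P-np.r_[o,0]); q[...,:2]=q[...,:2]@rot(np.radians(91.25)); m=(q[...,2]>34)&(q[...,2]<50)&(abs(q[...,0])<60)&(abs(q[...,1]+60)<40); print("post frame xy",q[m].mean(0))
E
```

```text
nearL 17.12005046715865
left 17.33118897774571
right 17.11406666823524
far 17.185667921310937
ffar 17.171730396979115
fnear 17.198007976851358
18.9917
[ 628.18 -141.77] [ 643.76 -192.19   29.  ] [ 607.5  -154.93   29.  ]
True
21.65 [ 632.34 -182.55   29.27] [ 0.98 -2.15 -0.02] 32.117659196946995
23.35
post frame xy [ -9.75 -44.83  42.27]
```

View pics/w6.png

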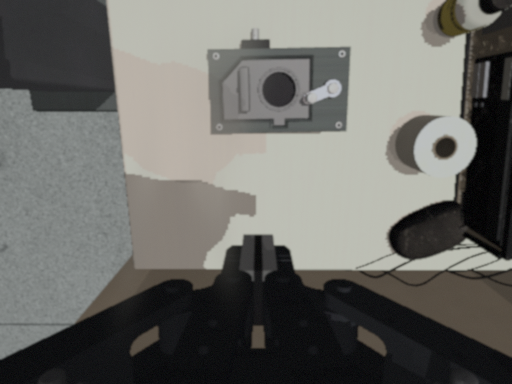

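The plate is flush at 17.2 on all sides, the same as the frame top. The guard tripped on first contact and the back-off move pushed the clip only to about 0.37 rad (post at (306,99), pivot at (333,88)). I'll push again with a more suitable line.

```bash
python3 - <<'E'
from h import *
from workcell import *
np.set_printoptions(precision=2,suppress=True)
o=np.array([558.2,-143.3]); y=np.radians(91.25)
piv=o+rot(y)@[0,-70]; t=y+np.pi/2+.2
d=np.array([np.cos(t),np.sin(t)]); n=np.array([-d[1],d[0]]); at=lambda s,z: np.r_[piv+25*d+n*s,z]
movep(at(32,100),Rt(np.arctan2(-n[1],-n[0]))); movel(at(32,30))
S=lambda:(read_state()["eef_pos"][:2]-piv-25*d)@n
movel(at(24,30),max_speed=20)
for k in range(3):
    g=movel(at(4,30),max_speed=15,guard=14); s=read_state(); print(g,s["time"],S(),s["ft_force"])
    if g and S()<14 or not g: break
movel(at(32,30),max_speed=60); movel(at(32,120),max_speed=250)
movep(np.array([550,-225,250.]),Rt(np.pi/2)); wait(.15)
c=camera("wrist"); np.savez("w7.npz",**c); cv2.imwrite("pics/w7.png",cv2.resize(c["image"][20:150,190:370],None,fx=4,fy=4,interpolation=cv2.INTER_CUBIC)); print(read_state()["time"])
P=cloud(c); q=(P-np.r_[o,0]); q[...,:2]=q[...,:2]@rot(y); m=(q[...,2]>34)&(q[...,2]<50)&(abs(q[...,0])<60)&(abs(q[...,1]+60)<40); print("post frame xy",q[m].mean(0))
E
```

```text
True 26.225 9.810302539784594 [ 2.39 -3.5   0.36]
28.1083
post frame xy [ -0.37 -43.    42.06]
```

View pics/w7.png

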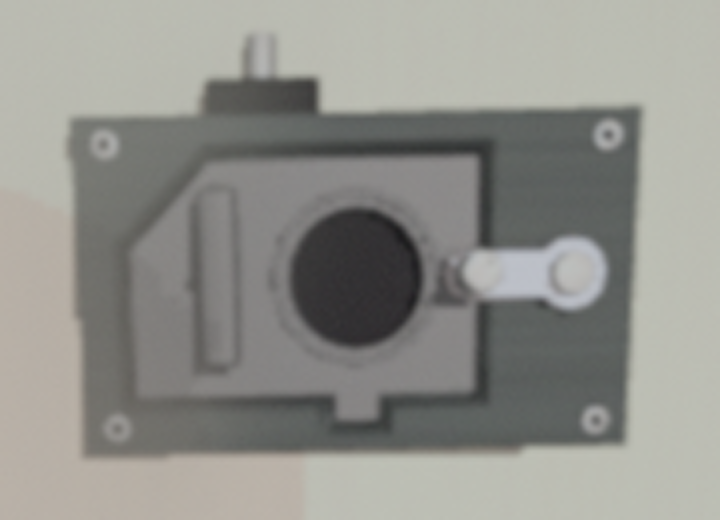

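The clip points straight along frame +y, over the insert's edge: post at (484,272), pivot at (575,272) in the crop. The insert is home. One more firm push confirms the stop, then I'll hand in.

```bash
python3 - <<'E'
from h import *
from workcell import *
np.set_printoptions(precision=2,suppress=True)
o=np.array([558.2,-143.3]); y=np.radians(91.25)
piv=o+rot(y)@[0,-70]; t=y+np.pi/2
d=np.array([np.cos(t),np.sin(t)]); n=np.array([-d[1],d[0]]); at=lambda s,z: np.r_[piv+25*d+n*s,z]
movep(at(28,100),Rt(np.arctan2(-n[1],-n[0]))); movel(at(28,30)); movel(at(19,30),max_speed=20)
g=movel(at(11,30),max_speed=8,guard=18); s=read_state(); print(g,s["time"],(s["eef_pos"][:2]-piv-25*d)@n,s["ft_force"])
movel(at(28,30),max_speed=60); movel(at(28,140),max_speed=250)
c=camera("top"); P=cloud(c); q=(P-np.r_[o,0]); q[...,:2]=q[...,:2]@rot(y); m=(q[...,2]>34)&(q[...,2]<50)&(abs(q[...,0])<20)&(abs(q[...,1]+50)<25); print(q[m].mean(0) if m.any() else None)
print(read_state()["time"]); print(finish_job())
E
```

```text
False 31.1833 14.39781280232103 [  0.9  -16.55  -3.91]
None
32.2583
the job is handed in; nothing more can be done
None
```

The insert is home and flush in the stage frame, and the clip is swung back over its edge to the stop. A final push met firm resistance (about 17 N). The job was handed in at 32 s, and the oil bottle, film roll and culture dish were not touched.

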